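Set an acetate strip to its saw line on the saw board and clamp it

ROBOT

A 6-joint arm with a two-finger parallel gripper is mounted at the origin on a cart in front of the work surface, level with it; the furniture and walls round the work are solid. World frame = base frame: x ahead of the robot, y to its left, z up, the work surface at z = 0. Lengths are in m, angles in rad, forces in N, time in s.
With the tool pointing down it reaches from about 0.35 to 0.775 m from the base axis. Payload 5.5 kg.
Tool frame: the origin (TCP) lies at the very end of the fingers, on their centre line; the grasp point (between the pads) lies env.hold_point_z behind it (env.hold_point_z is the distance from the TCP to the grasp point, in m); z points along the fingers, y is the line along which they close (so a half turn about z gives the same grasp; the last joint's range is limited). The gripper opens to 85 mm and grips with 20 to 120 N. Pads are 22 mm wide; open, the fingers measure 114 mm over their backs; the gripper's body (76 mm by 85 mm) begins 54 mm behind the grasp point. The pads swing forward as they close: fully open they stand 13 mm farther back than shut.
Start: joints at [1.045, 0.313, 0.046, 1.304, 0, 1.431], TCP at [0.216, 0.533, 0.231] pointing down, gripper open.
Joint ranges: [-2.76, 2.76], [-0.86, 1.69], [-1.03, 1.26], [-2.2, 2.34], [-1.47, 1.5], [-3.14, 3.14]. Speed limits (rad/s): [2.57, 2.57, 3.14, 3.14, 3.14, 3.14].

INTERFACE

Orientations are given as a unit quaternion [w, x, y, z].
In Python, from workcell import env gives the robot as it stands.
- The arm moves only by the tool carry_out, never from a script. Its argument "steps" is a list of rows, each a list of 3 entries, a list of its own where there are three numbers: the turn, a rotation vector about the tool's x, y, z in degrees, then the shift along the tool's x, y, z in cm, then the closure in counts, from 0 (fully open) to 255 (shut). A call has exactly 8 rows; each row is the pose to reach, as a shift and turn from the pose commanded when the call began, along the tool's axes at that moment; what a row does not reach only later rows make up. A row lasts 1/8 s, in which the tool goes at most 62.5 mm and 10.7 degrees, less where a joint would pass 70% of its speed; a pose out of reach is approached as far as the arm can. A call with a gripper value outside its range is refused whole. The fingers move at their own pace and stop on an object; "force" is the grip in N (left out, the last holds). Time passes only in rows, so rows that repeat a pose let the fingers close, or fill a call up. It gives the time, the measured TCP pose, the force, the opening and the grip force at its end, in the units of the state.
- env.get_state(): the state, without advancing time (a new reading comes with each control period).
- env.read_camera(name): name is "scene" or "top" or "wrist"; returns (picture, depth): 400x640x3 uint8, red, green, blue; 400x640 float32, m along the optical axis (not along the pixel's ray), 0 where there is no reading.
- env.get_calibration(name): a dict with "fx", "fy", "cx", "cy" (pixels), "origin" and "orientation" of the camera in the world. Camera axes: x right, y up, looking along -z (the intrinsics and any distortion apply to the point x, -y, -z); pixel columns grow to the right and rows downward; lengths in m; the calibration is good to about 2 mm. A picture is of the moment at which its call begins: read the wrist's pose just before it. get_calibration takes no time and is no camera call; for the wrist camera it gives the pose at the moment of the call.
- env.hand_in(): hands the job in; it is judged then, once.
The state is a dict: "clock": time; "joint_pos": joint angles; "qvel": joint speeds; "tau": joint torques, N m; "tcp_pos": TCP position; "orientation": TCP orientation; "wrist_force": force on the tool from outside, world axes, zero at the start; "ft_torque": the same for the moment, N m; "finger_gap": finger opening in m; "grip_force": force on a finger pad.
Only numpy, scipy, OpenCV 4.12 (cv2) and the standard library are available. Lean on these libraries where they do the work, as an engineer would, in place of code of your own. Each camera call takes 0.05 s, during which the arm holds its last target. There are 200 camera calls.

TASK

Get the tortoiseshell acetate strip ready for sawing: with the fingertips push it against the aluminium fence and along it until its end overhangs the steel front edge of the saw board, with the white scribed line exactly over that edge. Then push the red-knobbed cam lever round to its stop, so that the rubber-faced jaw clamps the strip against the fence. Push only: the strip stays flat on the board and is never lifted, and the other things on the bench and the desk are left where they are.

Things in the scene. Friction and masses are not known exactly. Their poses are not given: they have to be found in the camera images.
- saw_board: fixed beech board 220 (x) x 150 (y) x 18 mm on the bench; origin at the centre of its underside, z up, y towards its fence. Its -x end (x = -110 mm) is the steel front edge, which looks out over the bench's front. The cam clamp stands near this edge, on the side away from the fence: its parts fill x = -110 to -50, y = -55 to -1 mm and rise 16 mm above the board, the handle 29 mm
- acetate_strip: loose mottled brown strip, 110 (x) x 44 (y) x 6 mm, about 45 g, lying flat on the board behind the clamp, askew and clear of the fence; origin at the centre of its underside, z up. A white line is scribed across its top 22 mm from its -x end, the end towards the board's front edge. Against the fence its origin is at y = +28 mm in the board's frame
- saw_line (a point): middle of the white scribed line, at the underside of the strip (x = -33 mm in the strip's frame)
- board_edge (a point): point on the top of the board's front edge, 18 mm above the bench, level with the middle of a strip that lies against the fence; axes as the board's: x runs back from the edge, y to the fence. The line is over the edge when saw_line is at x = 0 here
- fence_mid (a point): middle of the guiding face of the aluminium fence, where it meets the board (x = 4, y = 50, z = 18 mm in the board's frame). The fence runs along x from -99 to +107 mm, is 12 mm high above the board and 14 mm thick (y = 50 to 64 mm)
- cam_lever (a joint): angle of the cam lever (rad) about its vertical pivot: about 0 open, the handle standing out sideways along the board's -y; 1.57 closed against its stop, the handle pointing back along the board's +x. Grows anticlockwise seen from above. Friction of 0.12 N m, so it stays where it is left
- lever_pivot (a point): pivot axis of the cam lever, at the top surface of the board (x = -80, y = -31 mm in the board's frame)
- lever_grip (a point): point on the lever's straight steel rod (7.6 mm thick), 60 mm from the pivot and 19 mm above the board's top (37 mm above the bench). The rod is level from 45 mm out from the pivot; a red knob 19 mm thick spans 74 to 95 mm from the pivot
- clamp_pad: sprung rubber pad on the jaw's face, at x = -95 to -63 mm in the board's frame, 10 mm high, 2.5 N/mm. With the lever open its face is 7 mm short of a strip lying against the fence; it comes 10 mm towards the fence as the lever closes, reaches the strip at 1.1 rad, and in the end presses it against the fence with about 8 N
- piercing_saw: hand saw with a thin steel bow frame (170 x 88 mm) and a dark wooden handle, lying on the desk; bystander
- loupe: black eye loupe, 35 mm diameter, 37 mm high; bystander
- marker: lens marker pen standing on end, 17 mm thick, 94 mm high; bystander
- punch_stand: small pale stand with upright punches, 64 mm diameter, 92 mm high; bystander
- glasses_case: closed black glasses case, 163x112x37 mm, on the desk; bystander
- toothed_cap: white toothed ring, 37 mm diameter, 12 mm high, on the desk; bystander

How it is judged:
On the way, in this order (a step that is already met when the one before it is completed fails the run):
1. the line on the strip is over the board's front edge (within 4 mm), the lever still open (x of saw_line in the frame of board_edge between -0.004 and 0.004 m and value of joint cam_lever below 0.4 rad), for 0.2 s.
2. the cam lever is closed (value of joint cam_lever above 1.45 rad), for 0.1 s.
At the end, for the whole second after the job is handed in: the scribed line is over the board's front edge within 3 mm, the strip lies flat on the board against the fence (within 2.5 mm, square within 0.05 rad), the cam lever is at its stop (beyond 1.45 rad) and the pad presses on the strip with more than 2 N; nothing moves (x of saw_line in the frame of board_edge between -0.003 and 0.003 m and y of acetate_strip in the frame of saw_board above 0.0255 m and angle between the x axis of acetate_strip and the x axis of saw_board, either way round below 0.05 rad and z of acetate_strip in the frame of saw_board between 0.015 and 0.021 m and value of joint cam_lever above 1.45 rad and contact force between clamp_pad and acetate_strip above 2 N and linear speed of acetate_strip below 0.01 m/s); the robot touches nothing.
It fails at once if the strip is lifted or tipped (more than 8 mm up or 0.15 rad) (z of acetate_strip in the frame of saw_board above 0.026 m or angle between acetate_strip's own z axis and vertical above 0.15 rad).
It fails at once if a bystander is moved by more than 20 mm (distance of any of piercing_saw, loupe, marker, punch_stand, glasses_case, toothed_cap from where it was at the start of the episode above 0.02 m).
It also fails if it takes over 64 s, if anything falls off the work surface, if the arm or the gripper's body presses on something with over 40 N, if the wrist force passes 120 N, or if a joint passes its speed limit or range.

## Working session

There is one attempt and no reset: what is moved stays moved. The work goes in short steps, Python scripts to look and compute and a tool call to move; the robot and the scene stay as the last step left them, time stands still between calls to the robot, and variables do not carry over. Pictures are saved under pics/ and viewed, at most 10 in all, crops included, and the job is handed in when it is done.

Besides the shell and the picture viewer there is one more tool, called as name(argument=value, ...), one argument or row to a line, values as JSON. carry_out: Moves the arm, as the interface text tells. Its arguments: {"type":"object","properties":{"steps":{"type":"array","items":{"type":"array"}},"force":{"type":"number"}},"required":["steps"]}

```bash
mkdir -p pics; cat > h.py <<'E'
import numpy as np, cv2
from scipy.spatial.transform import Rotation as R
from workcell import env
def rot(q): return R.from_quat([q[1],q[2],q[3],q[0]])
def pw(c,d,u,v):
    d=float(d[int(round(v)),int(round(u))])
    p=np.array([(u-c['cx'])/c['fx']*d,-(v-c['cy'])/c['fy']*d,-d])
    return rot(c['orientation']).apply(p)+np.array(c['origin'])
def ray(c,u,v,z):
    r=rot(c['orientation']).apply([(u-c['cx'])/c['fx'],-(v-c['cy'])/c['fy'],-1]);o=np.array(c['origin'])
    return o+r*(z-o[2])/r[2]
def proj(c,p):
    q=rot(c['orientation']).inv().apply(np.array(p)-np.array(c['origin']))
    return c['cx']+c['fx']*q[0]/-q[2], c['cy']-c['fy']*q[1]/-q[2]
E
python3 - <<'E'
from h import *
s=env.get_state();print(s,env.hold_point_z)
for n in("top","scene","wrist"):
    c=env.get_calibration(n);im,d=env.read_camera(n);print(n,c)
    cv2.imwrite(f"pics/{n}0.png",im[:,:,::-1]);np.savez(f"{n}0.npz",im=im,d=d)
E
```

```text
{'clock': 0.0, 'joint_pos': array([ 1.04539424e+00,  3.13970880e-01,  4.49464894e-02,  1.30357648e+00,
       -1.57042429e-05,  1.43117388e+00]), 'qvel': array([ 0.0009397 , -0.00013463, -0.00019624,  0.00126003,  0.00193548,
        0.00051169]), 'tau': array([-9.10788840e-04, -4.80628467e+01,  2.98533136e+01,  1.92803540e-02,
       -1.92698412e-04, -8.18540968e-06]), 'tcp_pos': array([0.2161252 , 0.53227838, 0.23041237]), 'orientation': array([-2.87096822e-04,  1.91695836e-01,  9.81453968e-01, -8.55414468e-04]), 'wrist_force': array([ 0.11938198,  0.4859196 , -0.94701829]), 'ft_torque': array([ 0.00408869, -0.08359038,  0.02037525]), 'grip_force': 0.0, 'finger_gap': 0.08545432686112223} 0.0187
top {'fx': 376.3656613718711, 'fy': 376.3656613718711, 'cx': 315.18159833383305, 'cy': 201.8769606724703, 'origin': array([ 0.22045361, -0.00318536,  1.28538184]), 'orientation': array([ 0.72203755,  0.08555238, -0.07610328, -0.68231288])}
scene {'fx': 418.41927300247363, 'fy': 418.41927300247363, 'cx': 317.51739913227294, 'cy': 200.22727652476144, 'origin': array([-0.48972501, -0.69454169,  0.72630527]), 'orientation': array([ 0.76975633,  0.44870165, -0.23482597, -0.38858563])}
wrist {'fx': 282.9732870761478, 'fy': 282.9732870761478, 'cx': 321.04691261452035, 'cy': 197.91846802968328, 'origin': array([0.14071579, 0.56323467, 0.37490348]), 'orientation': array([ 0.81879434, -0.13340988, -0.0884327 ,  0.55132322])}
```

View pics/top0.png

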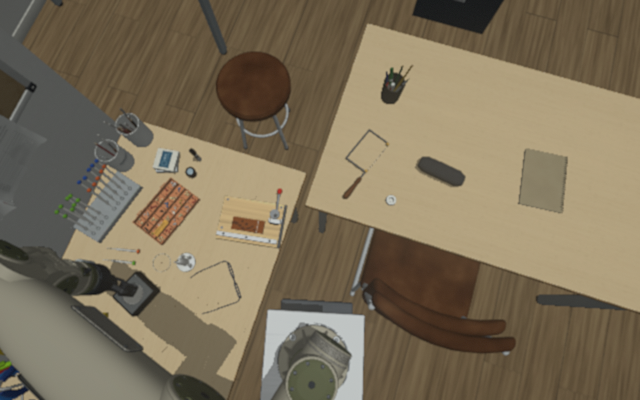

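View pics/scene0.png

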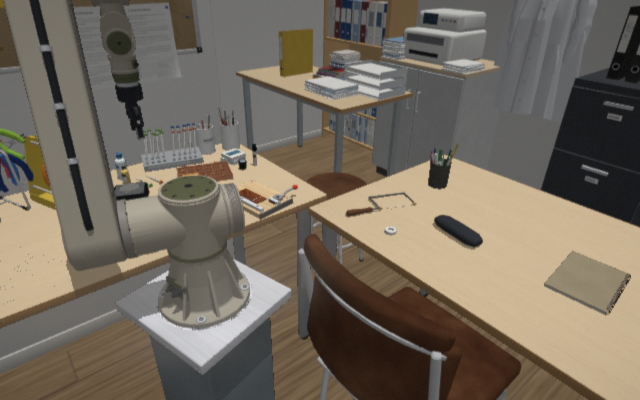

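The top view shows the board around (248,221), with the fence on its lower side, the strip at (248,226), the lever knob at (279,191) and the front edge near (283,225). I'll enlarge that area and turn it into positions.

```bash
python3 - <<'E'
from h import *
z=np.load("top0.npz");im,d=z['im'],z['d'];c=env.get_calibration("top")
cv2.imwrite("pics/topc.png",cv2.resize(im[180:255,205:305,::-1],None,fx=8,fy=8,interpolation=cv2.INTER_CUBIC))
for n,u,v in[("board",248,203),("strip",248,226),("knob",279,191),("fence",245,238),("bench",260,290),("loupe",191,172),("tl",220,198),("tr",287,205),("bl",217,235)]: print(n,pw(c,d,u,v).round(4))
E
```

```text
board [0.4976 0.2535 0.0221]
strip [0.4169 0.2447 0.0266]
knob [0.5398 0.147  0.0468]
fence [0.3755 0.2504 0.0286]
bench [0.2087 0.1884 0.0039]
loupe [0.5931 0.459  0.0385]
tl [0.5139 0.357  0.0046]
tr [ 5.030e-01  1.208e-01 -4.000e-04]
bl [0.3818 0.349  0.0165]
```

View pics/topc.png

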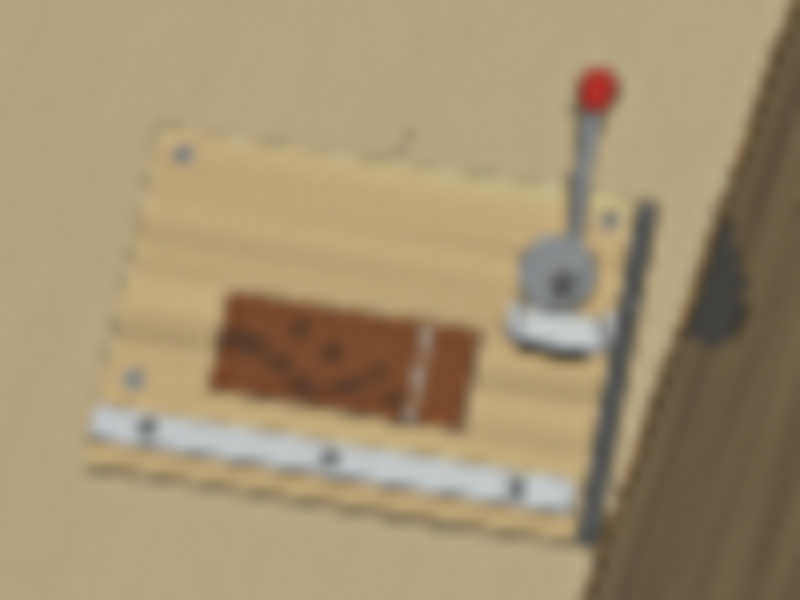

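```bash
python3 - <<'E'
from h import *
c=env.get_calibration("top")
f=lambda u,v,z:ray(c,205+(u+.5)/8-.5,180+(v+.5)/8-.5,z)[:3].round(4)
P=[f(*p,.018) for p in[(155,125),(655,203),(597,542),(88,468)]];print("board",P,"mean",np.mean(P,0))
print([np.linalg.norm(P[i]-P[i-1]).round(4) for i in range(4)])
ex=P[0]-P[1]+P[3]-P[2];print("yaw x-axis",np.degrees(np.arctan2(ex[1],ex[0])))
S=[f(*p,.024) for p in[(230,292),(480,330),(463,430),(212,388)]];print("strip",S,np.mean(S,0),[np.linalg.norm(S[i]-S[i-1]).round(4) for i in range(4)])
e=S[0]-S[1]+S[3]-S[2];print(np.degrees(np.arctan2(e[1],e[0])))
print("knob",f(597,90,.037),"pivot",f(563,283,.034))
s=env.get_state();cw=env.get_calibration("wrist")
T=rot(s['orientation']);print("cam in tool",T.inv().apply(cw['origin']-s['tcp_pos']),"tool axes",T.as_matrix().round(3).tolist(), "cam look in tool",T.inv().apply(rot(cw['orientation']).apply([0,0,-1])))
E
```

```text
board [array([0.5216, 0.3407, 0.018 ]), array([0.4991, 0.1209, 0.018 ]), array([0.3519, 0.1344, 0.018 ]), array([0.3709, 0.3523, 0.018 ])] mean [0.435875 0.237075 0.018   ]
[np.float64(0.1511), np.float64(0.2209), np.float64(0.1478), np.float64(0.2187)]
yaw x-axis 84.58376077274349
strip [array([0.4488, 0.2988, 0.024 ]), array([0.4383, 0.1906, 0.024 ]), array([0.3952, 0.194 , 0.024 ]), array([0.4071, 0.302 , 0.024 ])] [0.42235 0.24635 0.024  ] [np.float64(0.0418), np.float64(0.1087), np.float64(0.0432), np.float64(0.1087)]
84.08481741880999
knob [0.5431 0.1476 0.037 ] pivot [0.4587 0.1557 0.034 ]
cam in tool [ 8.15538669e-02  2.30304820e-06 -1.44373420e-01] tool axes [[-0.927, 0.376, -0.001], [0.376, 0.926, -0.001], [0.0, -0.001, -1.0]] cam look in tool [-3.16159549e-01 -7.11920348e-04  9.48705767e-01]
```

carry_out(
  steps=[
    [[0,0,-4],[-5,-2.5,0],255],
    [[0,0,-8],[-10,-5,0],255],
    [[0,0,-12],[-15,-7.5,0],255],
    [[0,0,-16.7],[-20,-10,2],255],
    [[0,0,-16.7],[-25,-12.5,4],255],
    [[0,0,-16.7],[-30,-15,7],255],
    [[0,0,-16.7],[-34.6,-17.3,10],255],
    [[0,0,-16.7],[-34.6,-17.3,10],255],
  ],
)

```text
clock: 1.15
tcp_pos: [0.4722, 0.239, 0.1285]
orientation: [-0.002, 0.05, 0.999, -0.001]
wrist_force: [-1.0, 0.1, 0.5]
finger_gap: 0.0002
grip_force: 0.0
```

```bash
python3 - <<'E'
from h import *
s=env.get_state();print(s['clock'],s['tcp_pos'],s['wrist_force'],s['finger_gap'],np.abs(s['qvel']).max())
print(rot(s['orientation']).as_matrix().round(4).tolist(),s['joint_pos'].round(3))
c=env.get_calibration("wrist");im,d=env.read_camera("wrist");np.savez("w1.npz",im=im,d=d)
import pickle;pickle.dump(c,open("w1.pkl","wb"))
cv2.imwrite("pics/w1.png",im[:,:,::-1])
E
```

```text
1.15 [0.47217686 0.23898719 0.12846939] [-1.03355722  0.10848234  0.51491435] 0.00022821401574963035 0.06470576926875331
[[-0.995, 0.0997, -0.0043], [0.0997, 0.995, -0.0019], [0.0041, -0.0023, -1.0]] [ 0.317  0.283 -0.254  1.038 -0.     0.417]
```

View pics/w1.png

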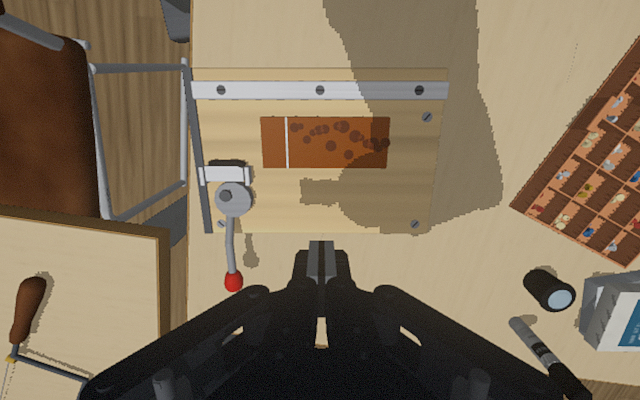

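The wrist view shows the strip's corners near (261,116), (390,117), (388,167) and (262,168), the scribed line at u=287, the fence face at row 99, the front edge running from (185,68) to (208,233), and the knob at (233,282). I'll enlarge it.

```bash
python3 - <<'E'
from h import *
im=np.load("w1.npz")['im']
cv2.imwrite("pics/w1c.png",cv2.resize(im[60:245,178:378,::-1],None,fx=4,fy=3.2,interpolation=cv2.INTER_CUBIC))
E
```

```text
(no output)
```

View pics/w1c.png

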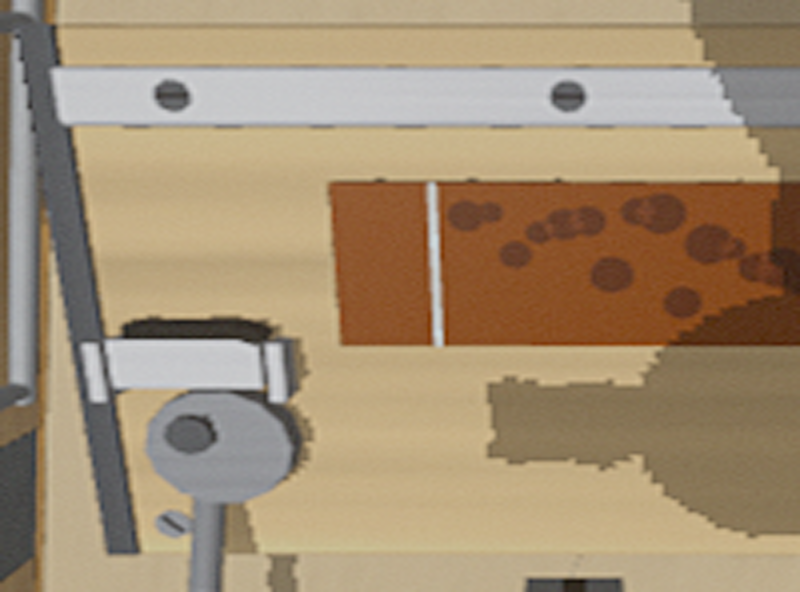

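```bash
python3 - <<'E'
from h import *
import pickle
c=pickle.load(open("w1.pkl","rb"));d=np.load("w1.npz")['d']
g=lambda x,y:(178+(x+.5)/4-.5,60+(y+.5)/3.2-.5)
f=lambda x,y,z:ray(c,*g(x,y),z)
A,B=f(22,28,.018),f(107,553,.018)
F1,F2=f(80,126,.03),f(700,126,.03)
R0,R1=ray(c,447,68,.018),ray(c,433,233,.018)
ex=F2-F1;ex/=np.linalg.norm(ex);ey=np.array([-ex[1],ex[0],0])
print("yaw fence",np.degrees(np.arctan2(ex[1],ex[0])),"yaw edge",np.degrees(np.arctan2((A-B)[1],(A-B)[0]))-90)
print("len edge",np.linalg.norm(A-B),"length x",(R0-A)@ex,(R1-B)@ex)
m=(A+B)/2; O=m+.110*ex; O=O+ey*((F1-O)@ey-.050);O[2]=0
b=lambda p:(np.array([(p-O)@ex,(p-O)@ey,p[2]])*1000).round(1)
print("O",O,"A,B,F",b(A),b(B),b(F1),b(F2),b(R0),b(R1))
for n,p in dict(nf=(330,182),nb=(340,346),l1=(431,182),l2=(439,346)).items():print(n,b(f(*p,.024)))
print("right",b(ray(c,390,117,.024)),b(ray(c,388,167,.024)))
print("pivot",b(f(188,434,.04)),"rod",b(f(205,570,.037)),"knob",b(ray(c,233,282,.037)))
print("tcp",b(env.get_state()['tcp_pos']),"tiny depth z:",[pw(c,d,*p)[2].round(4) for p in[(330,140),(300,90),(230,140)]])
ct=env.get_calibration("top");ft=lambda u,v,z:ray(ct,205+(u+.5)/8-.5,180+(v+.5)/8-.5,z)
print("top view: line",b(ft(427,325,.024)),b(ft(411,420,.024)),"edge",b(ft(655,203,.018)),b(ft(597,542,.018)))
np.savez("frame.npz",O=O,ex=ex,ey=ey)
E
```

```text
yaw fence 84.26259320211508 yaw edge 83.65634415419422
len edge 0.1486596338549174 length x 0.21773307146903745 0.22619800949570149
O [0.4363475  0.23746644 0.        ] A,B,F [-109.2   74.1   18. ] [-110.8  -74.5   18. ] [-95.5  50.   30. ] [30.4 50.  30. ] [108.5  74.4  18. ] [115.4 -74.8  18. ]
nf [-46.9  36.1  24. ]
nb [-47.6  -8.1  24. ]
l1 [-25.5  36.1  24. ]
l2 [-25.4  -8.   24. ]
right [63.2 35.7 24. ] [64.6 -7.3 24. ]
pivot [-78.7 -28.9  40. ] rod [-80.2 -70.9  37. ] knob [ -81.  -118.5   37. ]
tcp [  6.6 -34.8 129.8] tiny depth z: [np.float64(0.0252), np.float64(0.0313), np.float64(0.0205)]
top view: line [-23.7  -5.3  24. ] [-24.8  35.8  24. ] edge [-109.7  -74.1   18. ] [-111.    73.7   18. ]
```

carry_out(
  steps=[
    [[0,0,0],[0,0.1,3],255],
    [[0,0,0],[0,0.1,6],255],
    [[0,0,0],[0,0.1,8],255],
    [[0,0,0],[0,0.1,9.5],255],
    [[0,0,0],[0,0.1,10.3],255],
    [[0,0,0],[0,0.1,10.7],255],
    [[0,0,0],[0,0.1,10.7],255],
    [[0,0,0],[0,0.1,10.7],255],
  ],
)

```text
clock: 2.2
tcp_pos: [0.4725, 0.2435, 0.0249]
orientation: [0.001, 0.047, 0.999, 0.0]
wrist_force: [-0.5, 0.8, 0.3]
finger_gap: -0.0001
grip_force: 0.0
```

carry_out(
  steps=[
    [[0,0,0],[0,0,0.45],255],
    [[0,0,0],[0.6,0,0.45],255],
    [[0,0,0],[1.2,0,0.45],255],
    [[0,0,0],[1.6,0,0.45],255],
    [[0,0,0],[2.0,0,0.45],255],
    [[0,0,0],[2.4,0,0.45],255],
    [[0,0,0],[2.7,0,0.45],255],
    [[0,0,0],[2.7,0,0.45],255],
  ],
)

```text
clock: 3.2
tcp_pos: [0.4448, 0.2459, 0.0198]
orientation: [-0.0, 0.047, 0.999, 0.0]
wrist_force: [-0.1, -0.2, 0.7]
finger_gap: -0.0
grip_force: 0.0
```

```bash
cat >> h.py <<'E'
def bf(p):
    z=np.load("frame.npz");p=np.asarray(p);return (np.array([(p-z['O'])@z['ex'],(p-z['O'])@z['ey'],p[2]])*1000).round(1)
E
python3 - <<'E'
from h import *
s=env.get_state();print(bf(s['tcp_pos']),s['wrist_force'].round(1))
M=rot(s['orientation']).as_matrix();print(M.round(4).tolist())
c=env.get_calibration("wrist");im,d=env.read_camera("wrist")
import pickle;pickle.dump(c,open("w2.pkl","wb"));np.savez("w2.npz",im=im,d=d)
cv2.imwrite("pics/w2.png",im[:,:,::-1])
E
```

```text
[ 9.2 -7.6 19.8] [-0.1 -0.2  0.7]
[[-0.9956, 0.094, -0.0001], [0.094, 0.9956, 0.0001], [0.0001, 0.0, -1.0]]
```

View pics/w2.png

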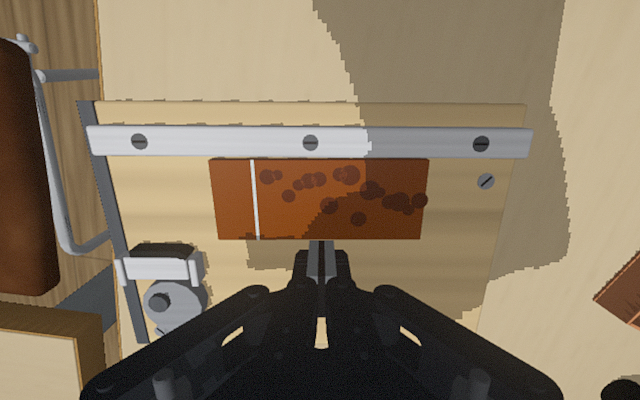

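The strip is almost at the fence: its edge is at row 159 and the fence face at row 156. A little more pushing will close it.

carry_out(
  steps=[
    [[0,0,0],[0.1,0,0],255],
    [[0,0,0],[0.2,0,0],255],
    [[0,0,0],[0.25,0,0],255],
    [[0,0,0],[0.3,0,0],255],
    [[0,0,0],[0.35,0,0],255],
    [[0,0,0],[0.4,0,0],255],
    [[0,0,0],[0.4,0,0],255],
    [[0,0,0],[0.4,0,0],255],
  ],
)

```text
clock: 4.25
tcp_pos: [0.4423, 0.2461, 0.0202]
orientation: [0.001, 0.047, 0.999, -0.0]
wrist_force: [4.9, -2.3, -0.1]
finger_gap: -0.0
grip_force: 2.5
```

carry_out(
  steps=[
    [[0,0,0],[-1.0,0,0],255],
    [[0,0,0],[-1.0,0,-3],255],
    [[0,0,0],[0,4,-4],255],
    [[0,0,0],[2.0,8.3,-4],255],
    [[0,0,0],[3.1,8.3,-3],255],
    [[0,0,0],[3.1,8.3,-1],255],
    [[0,0,0],[3.1,8.3,0],255],
    [[0,0,0],[3.1,8.3,0],255],
  ],
)

```text
clock: 5.25
tcp_pos: [0.4172, 0.3308, 0.019]
orientation: [-0.001, 0.047, 0.999, -0.0]
wrist_force: [-0.0, 0.6, 0.2]
finger_gap: -0.0001
grip_force: 0.0
```

```bash
python3 - <<'E'
from h import *
s=env.get_state();print(bf(s['tcp_pos']),s['wrist_force'].round(1))
c=env.get_calibration("wrist");im,d=env.read_camera("wrist")
import pickle;pickle.dump(c,open("w3.pkl","wb"));np.savez("w3.npz",im=im,d=d)
cv2.imwrite("pics/w3.png",im[:,:,::-1])
E
```

```text
[91.  28.4 19. ] [-0.   0.6  0.2]
```

View pics/w3.png

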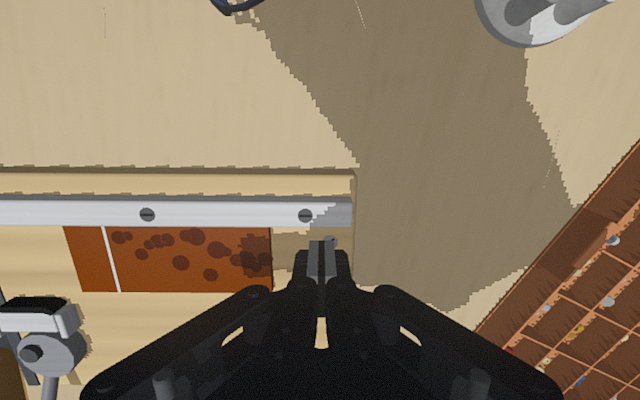

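carry_out(
  steps=[
    [[0,0,0],[0,-0.8,-0.1],255],
    [[0,0,0],[0,-1.4,-0.1],255],
    [[0,0,0],[0,-2.0,-0.1],255],
    [[0,0,0],[0,-2.7,-0.1],255],
    [[0,0,0],[0,-3.4,-0.1],255],
    [[0,0,0],[0,-4.1,-0.1],255],
    [[0,0,0],[0,-4.8,-0.1],255],
    [[0,0,0],[0,-5.5,-0.1],255],
  ],
)

```text
clock: 6.3
tcp_pos: [0.4129, 0.2767, 0.0209]
orientation: [0.0, 0.047, 0.999, 0.0]
wrist_force: [-0.2, 0.8, 0.8]
finger_gap: -0.0001
grip_force: 0.5
```

carry_out(
  steps=[
    [[0,0,0],[0,-0.6,0],255],
    [[0,0,0],[0,-1.2,0],255],
    [[0,0,0],[0,-1.8,0],255],
    [[0,0,0],[0,-2.3,0],255],
    [[0,0,0],[0,-2.7,0],255],
    [[0,0,0],[0,-3.0,0],255],
    [[0,0,0],[0,-3.2,0],255],
    [[0,0,0],[0,-3.2,0],255],
  ],
)

```text
clock: 7.3
tcp_pos: [0.4097, 0.2449, 0.0207]
orientation: [-0.0, 0.047, 0.999, -0.0]
wrist_force: [-0.3, 0.4, 0.8]
finger_gap: 0.0002
grip_force: 0.0
```

```bash
python3 - <<'E'
from h import *
s=env.get_state();print(bf(s['tcp_pos']),s['wrist_force'].round(1),s['clock'])
c=env.get_calibration("wrist");im,d=env.read_camera("wrist")
import pickle;pickle.dump(c,open("w4.pkl","wb"));np.savez("w4.npz",im=im,d=d)
cv2.imwrite("pics/w4.png",im[:,:,::-1])
E
```

```text
[ 4.7 27.2 20.7] [-0.3  0.4  0.8] 7.3
```

View pics/w4.png

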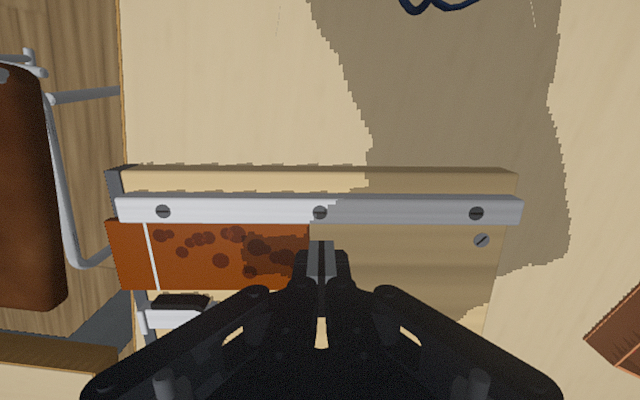

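The strip lies against the fence. Its line runs (146,222)-(157,290), and the front edge is visible at (105,170) and (135,292).

```bash
python3 - <<'E'
from h import *
import pickle
c=pickle.load(open("w4.pkl","rb"));im=np.load("w4.npz")['im'].astype(int)
# line centre by brightness per row
pts=[]
for v in range(228,286,4):
    row=im[v,138:166].min(axis=1);w=np.clip(row-110,0,None);
    pts.append((138+(w*np.arange(28)).sum()/max(w.sum(),1),v))
P=np.array([bf(ray(c,u,v,.024)) for u,v in pts]);print("line x",P[:,0],"y",P[[0,-1],1])
print("edge",bf(ray(c,105,170,.018)),bf(ray(c,134,292,.018)))
print("strip near end",bf(ray(c,309,226,.024)),bf(ray(c,106,222,.024)))
cv2.imwrite("pics/w4c.png",cv2.resize(im[160:350,95:215,::-1].astype(np.uint8),None,fx=5,fy=3,interpolation=cv2.INTER_CUBIC))
E
```

```text
line x [-91.4 -91.3 -91.4 -91.3 -91.3 -91.3 -91.4 -91.3 -91.2 -91.1 -91.2 -91.2
 -91.2 -91.3 -91.2] y [43.9  8.1]
edge [-110.3   74.7   18. ] [-110.5   -2.    18. ]
strip near end [-2.  45.6 24. ] [-111.8   47.4   24. ]
```

View pics/w4c.png

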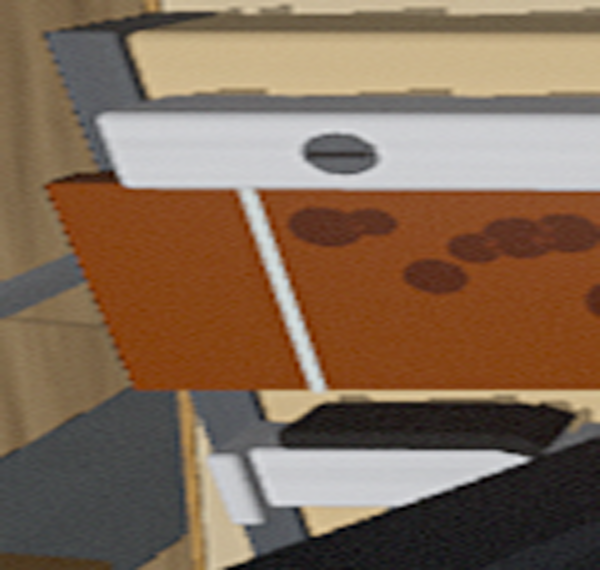

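carry_out(
  steps=[
    [[0,0,0],[0,-0.4,0],255],
    [[0,0,0],[0,-0.8,0],255],
    [[0,0,0],[0,-1.1,0],255],
    [[0,0,0],[0,-1.35,0],255],
    [[0,0,0],[0,-1.55,0],255],
    [[0,0,0],[0,-1.7,0],255],
    [[0,0,0],[0,-1.8,0],255],
    [[0,0,0],[0,-1.8,0],255],
  ],
)

```text
clock: 8.35
tcp_pos: [0.4082, 0.2272, 0.0208]
orientation: [0.0, 0.047, 0.999, 0.0]
wrist_force: [0.1, 0.0, -0.2]
finger_gap: -0.0001
grip_force: 0.0
```

```bash
cat > m.py <<'E'
from h import *
s=env.get_state();print(bf(s['tcp_pos']),s['wrist_force'].round(1),s['clock'])
c=env.get_calibration("wrist");im,d=env.read_camera("wrist");im=im.astype(int)
for y in(44,40,36,32,28,24,20,16,12,9):
    z=np.load("frame.npz");u0,v=proj(c,z['O']-.110*z['ex']+y*.001*z['ey']+[0,0,.024])
    v=int(round(v));a=max(int(u0)-25,0);row=im[v,a:int(u0)+25].min(axis=1);k=int(row.argmax());lo=max(k-3,0)
    w=np.clip(row[lo:k+4]-110,0,None);u=a+lo+(w*np.arange(len(w))).sum()/max(w.sum(),1)
    print(bf(ray(c,u,v,.024))[:2],row.max(),end=' ')
cv2.imwrite("pics/w_%d.png"%(s['clock']*100),im[:,:,::-1].astype(np.uint8));np.savez("wl.npz",im=im);import pickle;pickle.dump(c,open("wl.pkl","wb"))
E
python3 m.py
```

```text
[-13.   27.   20.8] [ 0.1  0.  -0.2] 8.35
[-109.1   44.3] 212 [-109.1   40.1] 215 [-109.1   35.8] 211 [-109.2   32.1] 211 [-109.1   28.3] 214 [-109.    23.8] 213 [-109.    19.9] 213 [-109.    15.9] 208 [-108.9   11.9] 213 [-108.8    9.2] 215
```

carry_out(
  steps=[
    [[0,0,0],[0,-0.05,0],255],
    [[0,0,0],[0,-0.1,0],255],
    [[0,0,0],[0,-0.13,0],255],
    [[0,0,0],[0,-0.13,0],255],
    [[0,0,0],[0,-0.13,0],255],
    [[0,0,0],[0,0.5,0],255],
    [[0,0,0],[0,1,-2],255],
    [[0,0,0],[0,1,-5],255],
  ],
)

```text
clock: 9.4
tcp_pos: [0.4083, 0.2374, 0.0706]
orientation: [-0.001, 0.047, 0.999, -0.0]
wrist_force: [-0.1, -0.2, -0.0]
finger_gap: 0.0003
grip_force: 0.0
```

```bash
python3 m.py; python3 - <<'E'
from h import *
import pickle
im=np.load("wl.npz")['im'];c=pickle.load(open("wl.pkl","rb"))
z=np.load("frame.npz");u,v=proj(c,z['O']-.110*z['ex']+.028*z['ey']+[0,0,.018]);a,b=max(int(u)-70,0),max(int(v)-100,0);print(a,b,u,v)
cv2.imwrite("pics/w5c.png",cv2.resize(im[b:b+200,a:a+200,::-1].astype(np.uint8),None,fx=3,fy=3,interpolation=cv2.INTER_CUBIC))
E
```

```text
[-2.8 27.9 70.6] [-0.1 -0.2 -0. ] 9.4
[-110.1   43.7] 211 [-110.    39.9] 212 [-110.   36.] 208 [-110.    32.2] 195 [-110.1   28.2] 196 [-110.    24.2] 195 [-110.1   20.2] 206 [-110.1   16.2] 211 [-109.9   12. ] 214 [-109.8    8.7] 204 108 117 178.58012240715647 217.17527993641187
```

View pics/w5c.png

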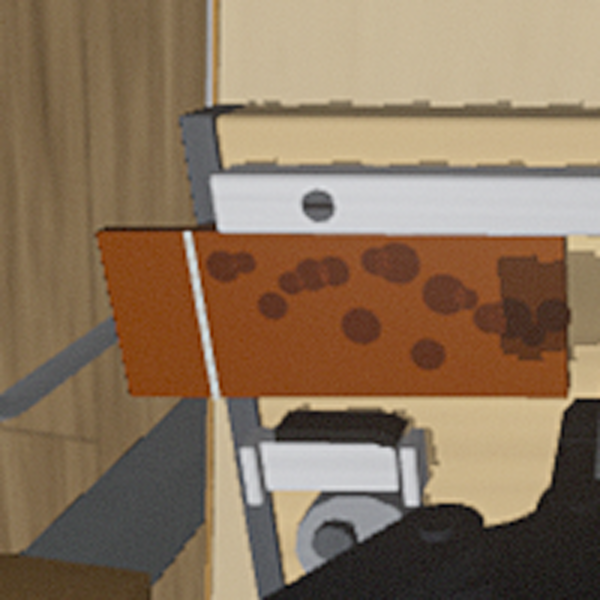

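The line measures at -110.05 mm with the edge at about -110.2, and the strip is on the fence. Next is the lever.

carry_out(
  steps=[
    [[0,0,0],[-3,-2.7,0],255],
    [[0,0,0],[-6,-5.4,0],255],
    [[0,0,0],[-9,-8.1,0],255],
    [[0,0,0],[-11.9,-10.7,0],255],
    [[0,0,0],[-11.9,-10.7,0],255],
    [[0,0,0],[-11.9,-10.7,2],255],
    [[0,0,0],[-11.9,-10.7,4.2],255],
    [[0,0,0],[-11.9,-10.7,4.2],255],
  ],
)

```text
clock: 10.45
tcp_pos: [0.5151, 0.1201, 0.0272]
orientation: [-0.002, 0.047, 0.999, -0.0]
wrist_force: [-0.7, 0.7, 0.8]
finger_gap: 0.0005
grip_force: 0.0
```

```bash
python3 m.py | head -1; ls pics | tail -1
```

```text
[-108.9  -90.1   27.2] [-0.7  0.7  0.8] 10.45
wrist0.png
```

carry_out(
  steps=[
    [[0,0,0],[0,1.0,-0.1],255],
    [[0,0,0],[0,1.8,-0.1],255],
    [[0,0,0],[-0.1,2.7,-0.1],255],
    [[0,0,0],[-0.2,3.6,-0.1],255],
    [[0,0,0],[0,4.6,-0.1],255],
    [[0,0,0],[0.3,5.5,-0.1],255],
    [[0,0,0],[0.8,6.4,-0.1],255],
    [[0,0,0],[1.4,7.25,-0.1],255],
  ],
)

```text
clock: 11.5
tcp_pos: [0.5102, 0.1936, 0.0298]
orientation: [0.0, 0.047, 0.999, -0.0]
wrist_force: [0.8, -1.9, -0.4]
finger_gap: -0.0001
grip_force: 1.0
```

carry_out(
  steps=[
    [[0,0,0],[0.6,0.5,0],255],
    [[0,0,0],[1.3,1.0,0],255],
    [[0,0,0],[1.9,1.3,0],255],
    [[0,0,0],[2.4,1.5,0],255],
    [[0,0,0],[2.7,1.6,0],255],
    [[0,0,0],[2.9,1.6,0],255],
    [[0,0,0],[3.0,1.6,0],255],
    [[0,0,0],[3.0,1.6,0],255],
  ],
)

```text
clock: 12.5
tcp_pos: [0.4823, 0.212, 0.0299]
orientation: [0.0, 0.047, 0.999, 0.0]
wrist_force: [2.7, 0.1, -1.2]
finger_gap: 0.0
grip_force: 1.2
```

```bash
python3 m.py; ls -t pics|head -1; python3 - <<'E'
import cv2,glob,os,numpy as np
im=np.load("wl.npz")['im'].astype(np.uint8);cv2.imwrite("pics/lever.png",im[:,:,::-1])
E
```

```text
[-20.8 -48.3  29.9] [ 2.7  0.1 -1.2] 12.5
[-110.    43.8] 215 [-109.8   40.1] 216 [-109.9   35.9] 215 [-109.8   32.1] 217 [-110.    28.2] 218 [-109.9   23.8] 219 [-110.    19.8] 217 [-110.    16.2] 218 [-109.9   12.1] 220 [-110.     8.9] 218 w_1250.png
```

View pics/lever.png

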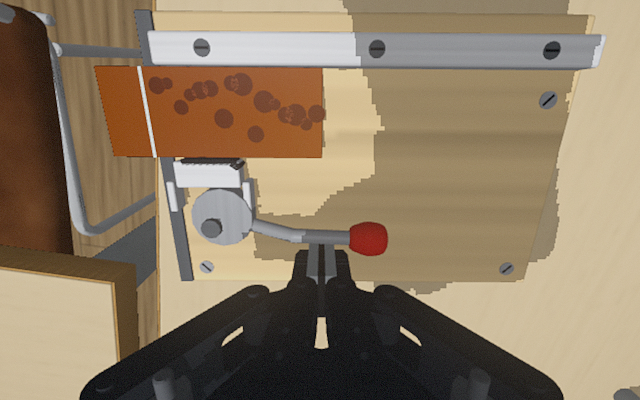

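The lever is nearly at its stop, with the knob at (368,239). That was my last view, one over the limit of 10, so I'll finish on force readings.

carry_out(
  steps=[
    [[0,0,0],[0.1,0,0],255],
    [[0,0,0],[0.2,0,0],255],
    [[0,0,0],[0.3,0,0],255],
    [[0,0,0],[0.35,0,0],255],
    [[0,0,0],[0.4,0,0],255],
    [[0,0,0],[0.45,0,0],255],
    [[0,0,0],[0.5,0,0],255],
    [[0,0,0],[0.5,0,0],255],
  ],
)

```text
clock: 13.55
tcp_pos: [0.4797, 0.2124, 0.0302]
orientation: [0.002, 0.047, 0.999, 0.0]
wrist_force: [7.8, 0.7, -5.0]
finger_gap: -0.0001
grip_force: 4.3
```

carry_out(
  steps=[
    [[0,0,0],[0.1,0,0],255],
    [[0,0,0],[0.2,0,0],255],
    [[0,0,0],[0.3,0,0],255],
    [[0,0,0],[0.4,0,0],255],
    [[0,0,0],[0.4,0,0],255],
    [[0,0,0],[0.4,0,0],255],
    [[0,0,0],[0.4,0,0],255],
    [[0,0,0],[0.4,0,0],255],
  ],
)

```text
clock: 14.55
tcp_pos: [0.4793, 0.2124, 0.0306]
orientation: [0.005, 0.048, 0.999, 0.0]
wrist_force: [16.7, -1.5, -11.8]
finger_gap: 0.0003
grip_force: 8.4
```

The lever is hard against its stop: 4 mm of command gave only 0.4 mm of motion. Backing off now.

carry_out(
  steps=[
    [[0,0,0],[-0.5,0,0],255],
    [[0,0,0],[-1.2,0,0],255],
    [[0,0,0],[-2.5,0,0],255],
    [[0,0,0],[-3.5,0,0],255],
    [[0,0,0],[-3.5,0,-3],255],
    [[0,0,0],[-3.5,0,-6],255],
    [[0,0,0],[-3.5,0,-9],255],
    [[0,0,0],[-3.5,0,-9],255],
  ],
)

```text
clock: 15.55
tcp_pos: [0.51, 0.2097, 0.1223]
orientation: [0.002, 0.047, 0.999, 0.001]
wrist_force: [0.0, -0.6, -0.1]
finger_gap: 0.0005
grip_force: 0.0
```

```bash
python3 m.py; python3 - <<'E'
from h import *
import pickle
im=np.load("wl.npz")['im'];c=pickle.load(open("wl.pkl","rb"))
r=(im[...,0]>120)&(im[...,1]<60)&(im[...,2]<60)
n,l,s,ce=cv2.connectedComponentsWithStats(r.astype(np.uint8));i=1+s[1:,4].argmax();k=bf(ray(c,*ce[i],.037));print("\nknob",s[i],k,"angle",np.arctan2(k[0]+80,-(k[1]+31)))
# fence-side gap: strip edge profile along y at strip x=-60,-100 (red-green)
z=np.load("frame.npz")
for x in(-90,-60,-30):
  print(x,[(y,[int(q) for q in im[int(round(v)),int(round(u))]]) for y in(46,48,49,50,51,53) for u,v in[proj(c,z['O']+x*.001*z['ex']+y*.001*z['ey']+[0,0,.024])]])
E
```

```text
[-20.3 -76.1 122.3] [ 0.  -0.6 -0.1] 15.55
[-109.5   44.3] 186 [-109.5   40.1] 195 [-109.4   35.9] 195 [-109.5   31.7] 185 [-109.6   28.1] 201 [-109.5   23.7] 194 [-109.5   20.1] 192 [-109.4   16.3] 199 [-109.5   11.8] 191 [-109.5    8.8] 198 
knob [340 141  24  21 420] [  4.  -31.3  37. ] angle 1.5672249134079972
-90 [(46, [134, 76, 40]), (48, [127, 71, 31]), (49, [136, 78, 37]), (50, [128, 72, 39]), (51, [96, 101, 101]), (53, [198, 197, 199])]
-60 [(46, [99, 64, 44]), (48, [122, 71, 40]), (49, [141, 79, 41]), (50, [123, 77, 47]), (51, [72, 70, 70]), (53, [189, 192, 193])]
-30 [(46, [138, 81, 42]), (48, [136, 82, 45]), (49, [139, 83, 44]), (50, [116, 80, 67]), (51, [83, 86, 91]), (53, [191, 192, 195])]
```

Lever angle is 1.567, the line is within about 0.7 mm of the edge, and the strip is square against the fence. Handing in.

```bash
python3 -c "
from workcell import env
print(env.hand_in())"
```

```text
the job is handed in; nothing more can be done
None
```

The job is handed in, verdict not reported: the strip is square against the fence with its line about 0.5–1 mm from the front edge, the cam lever is at its stop (1.567 rad) and the arm is clear; pad force was not measured, and I viewed 11 pictures, one over the limit of 10.

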